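# Open the gas filter at the torch bench

## Task

Shut the gas off first: swing the yellow valve lever on the filter station until it stops. Then unscrew the brass filter cap all the way, catch it as it comes free without letting it drop, and set it down gently, knurled hub up, flat inside the cork-lined tray, and let go. Leave the valve shut and the pot of glass rods, the amber jar and the paddle where they are.

Things in the scene. Friction and masses are not known exactly. Their poses are not given: they have to be found in the camera images.
- station: Gas filter station, fixed: dark steel base 110 x 235 x 8 mm with a blue filter housing 58 mm across; brass threaded neck on top (42 mm across, top 132 mm above the bench). A copper pipe 45 mm up runs from the housing along this frame's +y to a ball valve, axis 100 mm from the housing's. Origin: on the housing's axis, at bench height; z up.
- valve (a joint): Yellow valve lever, rad. 0 = open: in line with the pipe, pointing away from the housing (station +y). Grows counter-clockwise seen from above, swinging towards station -x, to 1.571 = shut: crosswise to the pipe, at its stop. It stays where it is left; about 2 N at its end moves it.
- lever_grip (a point): Point on the yellow lever 75 mm out from its axis, mid-section (85 mm above the bench). The bar is level, 18 mm wide, 12 mm thick, 100 mm long from the axis; this point's y axis points outwards along it, z up. Nothing stands within 25 mm below the bar's outer 50 mm.
- valve_axis (a point): Point on the vertical axis of the valve lever, at the same height as lever_grip (85 mm above the bench).
- cap_hub (a point): Brass screw cap, 70 mm tall, about 0.3 kg: hollow skirt 56 mm across, 42 mm tall, and on top a round knurled hub 44 mm across, 28 mm tall, to grip. Point: on its axis in mid-hub, 55 mm above the lower rim, 15 mm below the top; z up out of the hub. At the start it is screwed home, this point 156 mm above the bench.
- cap: The same cap; origin: centre of its lower rim, z up. Right-hand thread: counter-clockwise from above it rises 10 mm a turn, with about 2 mm play up and down; free after 1 1/2 turns (15 mm up), then resting loosely on the thread; it clears the neck after rising 20 mm more. Turns easily, stays where left.
- tray_floor (a point): Square aluminium parts tray lined with brown cork, fixed on the bench, 140 x 140 mm outside, 130 mm inside, walls 22 mm high. Point: centre of the cork surface, 8 mm above the bench; x and y along the sides. A cap standing on the cork has its hub point 55 mm above this point.
- rod_pot: Bystander: terracotta pot 76 mm across and 85 mm tall holding upright coloured glass rods up to about 190 mm above the bench. Origin: centre of its underside.
- jar: Bystander: amber glass jar with black lid, 56 mm across, 75 mm tall. Origin: centre of its underside.
- paddle: Bystander: wooden-handled steel paddle 190 mm long lying flat, handle towards its -x. Origin: underside, near the middle.
There are look-alikes about, which are no part of the job. Of the things that look like the cap, the smallest one is meant.

How it is judged:
By the outcome, as a careful person would: the job done as asked, in the order asked, and still so for the second after the job is handed in, with the robot touching nothing.
It also fails if it takes over 72 s, if anything falls off the work surface, if the arm or the gripper's body presses on something with over 40 N, if the wrist force passes 120 N, or if a joint passes its speed limit or range.

## Robot

A 6-joint arm with a two-finger parallel gripper is mounted at the origin on the work surface. World frame = base frame: x ahead of the robot, y to its left, z up, the work surface at z = 0. Lengths are in m, angles in rad, forces in N, time in s.
With the tool pointing down it reaches from about 0.35 to 0.975 m from the base axis. Payload 4.9 kg.
Tool frame: the origin (TCP) lies midway between the tips of the shut fingers; the grasp point (between the pads) lies 19 mm behind it; z points along the fingers, y is the line along which they close (so a half turn about z gives the same grasp; the last joint's range is limited). The gripper opens to 85 mm and grips with 20 to 120 N. Pads are 22 mm wide; open, the fingers measure 114 mm over their backs; the gripper's body (76 mm by 85 mm) begins 54 mm behind the grasp point. The pads swing forward as they close: fully open they stand 13 mm farther back than shut.
Start: joints at [1.182, 0.053, 1.613, -0, 1.476, -0.119], TCP at [0.167, 0.602, 0.196] pointing down, gripper open.
Joint ranges: [-3.01, 3.01], [-1.01, 2.22], [0.06, 2.58], [-1.02, 4.17], [0.09, 2.62], [-3.14, 3.14]. Speed limits (rad/s): [2.57, 2.57, 3.14, 3.14, 3.14, 3.14].

## Interface

Orientations are given as a unit quaternion [w, x, y, z].
In Python, from plant import state, grab_frame, job_done, cut_out, place_of gives the robot as it stands.
- The arm moves only by the tool jog_arm, never from a script. Its argument "motion" is text: rows parted by semicolons, each of 7 numbers parted by spaces: the opening in per cent of the stroke, from 0 (shut) to 100 (fully open), then the shift along the tool's x, y, z as a fraction of full scale, then the turn, a rotation vector about the tool's x, y, z as a fraction of full scale. A call has exactly 5 rows; each row is the pose to reach, as a shift and turn from the pose commanded when the call began, along the tool's axes at that moment; what a row does not reach only later rows make up. Full scale, the value 1, is 50 cm for a shift and 1.5 rad for a turn. A row lasts 1/8 s, in which the tool goes at most 62.5 mm and 10.7 degrees, less where a joint would pass 70% of its speed; a pose out of reach is approached as far as the arm can. A call with a number of a shift or a turn outside -1 to 1 is refused whole. A call with a gripper value outside its range is refused whole. The fingers move at their own pace and stop on an object; the grip force is fixed at half the most. Time passes only in rows, so rows that repeat a pose let the fingers close, or fill a call up. It gives the time, the measured TCP pose, the force, the opening and the grip force at its end, in the units of the state.
- state(): the state, without advancing time (a new reading comes with each control period).
- grab_frame(name): name is "scene" or "top" or "wrist"; returns a dict with "color" (400x640x3 uint8, red, green, blue), "range_z" (400x640 float32, m along the optical axis (not along the pixel's ray), 0 where there is no reading), "intrinsics" (3x3 intrinsics, pixels), "k1" (the pictures are not rectified: a ray, as slopes to the right and down, at radius r is drawn at 1 + k1 r^2 times it, then the intrinsics apply), "world_from_camera" (4x4, takes a point from camera to world coordinates). Camera axes: x right, y up, looking along -z (the intrinsics and any distortion apply to the point x, -y, -z); pixel columns grow to the right and rows downward; lengths in m; the calibration is good to about 2 mm. A picture is of the moment at which its call begins.
- job_done(): hands the job in; it is judged then, once.
Trained networks look in the newest picture that a camera, given by its name, has taken for a name from the list of things; names that differ only in an ending like _2 or _b are one class to them, and where a whole thing is asked for, a point or a joint stands for the part that bears it (a point fixed in the world has none). Each returns a list of dicts, best first, with "p" (0 to 1); they miss things now and then, are a little off and sometimes report something else, mostly with a low value. They report only what shows in the picture. A call takes as long as a camera call. They do not tell look-alikes from the thing itself.
- cut_out(camera, thing): "pixels" (400x640 bool, what is visible of it).
- place_of(camera, thing): "at" ([x, y, z] in m, in world coordinates, good to about 4 mm: a listed point, or the origin of a listed thing).
The state is a dict: "time": time; "joint_pos": joint angles; "joint_vel": joint speeds; "joint_efforts": joint torques, N m; "tool_pos": TCP position; "tool_rot": TCP orientation; "contact_force": force on the tool from outside, world axes, zero at the start; "ft_torque": the same for the moment, N m; "gripper_width": opening from 0.0 (shut) to 1.0 (fully open); "grasp_force": force on a finger pad.
Only numpy, scipy, OpenCV 4.12 (cv2) and the standard library are available. Lean on these libraries where they do the work, as an engineer would, in place of code of your own. Each camera call takes 0.05 s, during which the arm holds its last target. There are 200 camera calls.

## Working session

There is one attempt and no reset: what is moved stays moved. The work goes in short steps, Python scripts to look and compute and a tool call to move; the robot and the scene stay as the last step left them, time stands still between calls to the robot, and variables do not carry over. Pictures are saved under pics/ and viewed, at most 10 in all, crops included, and the job is handed in when it is done.

Besides the shell and the picture viewer there is one more tool, called after "Emit:" as name(argument=value, ...) on one line, values as JSON. jog_arm: Moves the arm, as the interface text tells. Shift numbers are shares of 50 cm and turn numbers shares of 1.5 rad, none past 1 either way. Its arguments: {"type":"object","properties":{"motion":{"type":"string"}},"required":["motion"]}

```bash
mkdir -p pics; cat > h.py <<'E'
import numpy as np, cv2
from plant import *
def px2w(f,u,v,z=None):
    K=f["intrinsics"];d=np.array([(u-K[0,2])/K[0,0],(v-K[1,2])/K[1,1]]);s=d.copy()
    for _ in range(10): s=d/(1+f["k1"]*(s@s))
    T=f["world_from_camera"];r=T[:3,:3]@np.array([s[0],-s[1],-1]);o=T[:3,3]
    t=f["range_z"][int(v),int(u)] if z is None else (z-o[2])/r[2]
    return o+t*r
def save(f,n): cv2.imwrite("pics/"+n,f["color"][:,:,::-1])
E
python3 - <<'E'
from h import *
np.set_printoptions(precision=3,suppress=True)
fs={c:grab_frame(c) for c in("scene","top")}
cv2.imwrite("pics/a.png",np.vstack([fs[c]["color"][:,:,::-1] for c in fs])[:, :])
im=cv2.imread("pics/a.png");cv2.imwrite("pics/a.png",cv2.resize(im,(480,600)))
save(fs["top"],"top.png")
for c in fs:
  for t in["station","lever_grip","valve_axis","cap_hub","cap","tray_floor","rod_pot","jar","paddle"]:
    print(c,t,[(round(float(d["p"]),2),np.round(d["at"],3).tolist()) for d in place_of(c,t)][:5])
print(state())
E
```

```text
scene station [(0.59, [0.576, 0.1, -0.002])]
scene lever_grip [(0.6, [0.538, 0.271, 0.085])]
scene valve_axis [(0.7, [0.555, 0.196, 0.089]), (0.55, [0.502, -0.144, 0.008])]
scene cap_hub [(0.97, [0.399, 0.112, 0.082]), (0.69, [0.567, 0.097, 0.157])]
scene cap [(0.94, [0.571, 0.103, 0.102]), (0.71, [0.711, 0.031, 0.003]), (0.62, [0.398, 0.111, 0.002])]
scene tray_floor [(0.91, [0.502, -0.145, 0.008])]
scene rod_pot [(0.91, [0.568, -0.363, -0.003])]
scene jar [(0.94, [0.786, -0.138, -0.005])]
scene paddle [(0.89, [0.429, 0.402, 0.002]), (0.46, [0.571, 0.098, 0.151])]
top station [(0.74, [0.57, 0.101, 0.002])]
top lever_grip [(0.62, [0.534, 0.271, 0.087])]
top valve_axis [(0.68, [0.557, 0.199, 0.084]), (0.3, [0.574, 0.099, 0.102]), (0.24, [0.784, -0.141, 0.001])]
top cap_hub [(0.67, [0.713, 0.028, 0.074]), (0.55, [0.396, 0.116, 0.078]), (0.52, [0.572, 0.108, 0.156])]
top cap [(0.93, [0.712, 0.023, -0.001]), (0.85, [0.574, 0.099, 0.102]), (0.79, [0.398, 0.114, 0.001])]
top tray_floor [(0.7, [0.501, -0.144, 0.008])]
top rod_pot [(0.64, [0.569, -0.364, -0.004])]
top jar [(0.52, [0.784, -0.139, 0.002])]
top paddle [(0.78, [0.43, 0.392, 0.006])]
{'time': 1.0, 'joint_pos': array([ 1.182,  0.053,  1.613, -0.   ,  1.476, -0.119]), 'joint_vel': array([ 0.   ,  0.002,  0.001,  0.   , -0.003, -0.002]), 'joint_efforts': array([  0.   , -39.368, -37.048,  -0.   ,   0.   ,  -0.   ]), 'tool_pos': array([0.167, 0.602, 0.196]), 'tool_rot': array([0.   , 0.134, 0.991, 0.   ]), 'contact_force': array([ 0.379, -0.793,  0.185]), 'ft_torque': array([-0.008,  0.009, -0.001]), 'grasp_force': 0.0, 'gripper_width': 1.0021827560109062}
```

View pics/a.png

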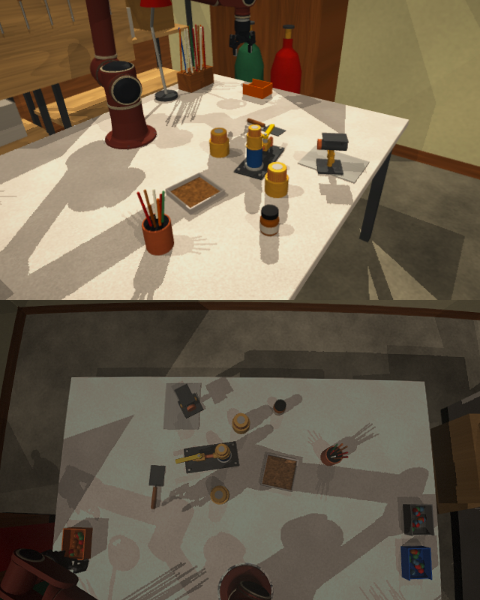

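View pics/top.png

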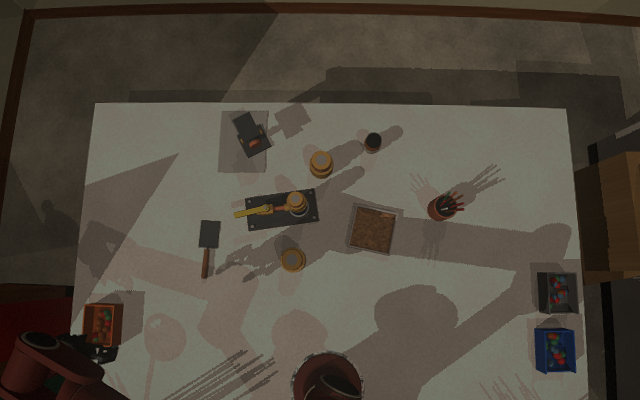

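Scene and top pictures: the station cap is at about px (297,202) in the top view. The lever points left to (238,212), the tray is at (373,230), and the look-alike caps are at (320,163) and (292,260). I'll go above the lever's far side with the fingers shut.

Emit:
jog_arm(motion="0 -0.12 -0.05 -0.05 0 0 0; 0 -0.24 -0.1 -0.1 0 0 0; 0 -0.36 -0.15 -0.15 0 0 0; 0 -0.48 -0.2 -0.2 0 0 0; 0 -0.58 -0.25 -0.2 0 0 0")

```text
time: 1.62
tool_pos: [0.399, 0.4172, 0.2959]
tool_rot: [0.001, 0.134, 0.991, 0.001]
contact_force: [-0.3, 1.2, -0.2]
gripper_width: -0.001
grasp_force: 0.0
```

Emit:
jog_arm(motion="0 -0.1 -0.05 0 0 0 0; 0 -0.2 -0.09 0 0 0 0; 0 -0.3 -0.13 0 0 0 0; 0 -0.4 -0.17 0 0 0 0; 0 -0.4 -0.17 0 0 0 0")

```text
time: 2.25
tool_pos: [0.5695, 0.2801, 0.2926]
tool_rot: [-0.0, 0.137, 0.991, -0.0]
contact_force: [0.5, 0.1, -0.3]
gripper_width: 0.004
grasp_force: 0.0
```

```bash
python3 - <<'E'
from h import *
np.set_printoptions(precision=3,suppress=True)
f=grab_frame("wrist");save(f,"w1.png")
for t in["station","lever_grip","valve_axis","cap_hub","cap"]:
    print(t,[(round(float(d["p"]),2),np.round(d["at"],3).tolist()) for d in place_of("wrist",t)][:4])
s=state();print({k:s[k] for k in("time","joint_pos","tool_pos","tool_rot","contact_force")})
for d in cut_out("wrist","lever_grip")[:1]:
    ys,xs=np.nonzero(d["pixels"]);P=np.array([px2w(f,x,y) for x,y in zip(xs,ys) if f["range_z"][y,x]>0]);P=P[(P[:,2]>.083)&(P[:,2]<.1)]
    if len(P): print(len(P),np.median(P[:,2]),cv2.minAreaRect((P[:,:2]*1000).astype(np.float32)))
E
```

```text
station []
lever_grip [(0.75, [0.537, 0.273, 0.08]), (0.28, [0.428, 0.398, 0.004])]
valve_axis [(0.57, [0.555, 0.204, 0.086])]
cap_hub [(0.97, [0.575, 0.098, 0.154]), (0.87, [0.401, 0.109, 0.078]), (0.61, [0.71, 0.029, 0.076]), (0.18, [0.537, 0.272, 0.086])]
cap [(0.98, [0.577, 0.099, 0.103]), (0.98, [0.707, 0.025, 0.0]), (0.6, [0.4, 0.114, -0.003])]
{'time': 2.55, 'joint_pos': array([ 0.347,  0.033,  1.472,  0.   ,  1.636, -0.956]), 'tool_pos': array([0.567, 0.284, 0.294]), 'tool_rot': array([0.   , 0.134, 0.991, 0.   ]), 'contact_force': array([ 0.011,  0.298, -0.236])}
1620 0.0934227595797884 ((545.6087646484375, 241.27215576171875), (23.59456443786621, 110.24640655517578), 14.302041053771973)
```

View pics/w1.png

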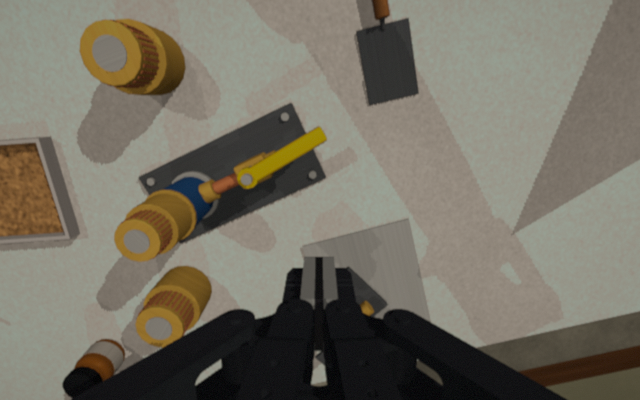

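The wrist picture shows the lever running from px (247,178) to (322,133), yaw about 104°, with free bench on its +x side. I'll descend there and push along the arc.

Emit:
jog_arm(motion="0 -0.023 0.015 0.1 0 0 0; 0 -0.023 0.015 0.22 0 0 0; 0 -0.023 0.015 0.34 0 0 0; 0 -0.023 0.015 0.456 0 0 0; 0 -0.023 0.015 0.456 0 0 0")

```text
time: 3.22
tool_pos: [0.5752, 0.2859, 0.0592]
tool_rot: [-0.005, 0.134, 0.991, -0.003]
contact_force: [0.9, -0.5, -0.1]
gripper_width: 0.003
grasp_force: 0.0
```

Emit:
jog_arm(motion="0 0.017 -0.01 0 0 0 0; 0 0.034 -0.02 0 0 0 0; 0 0.062 -0.032 0 0 0 0; 0 0.09 -0.043 0 0 0 0; 0 0.113 -0.065 0 0 0 0")

```text
time: 3.85
tool_pos: [0.5162, 0.2708, 0.066]
tool_rot: [0.0, 0.134, 0.991, 0.0]
contact_force: [0.8, -0.1, -0.4]
gripper_width: -0.0
grasp_force: 0.0
```

Emit:
jog_arm(motion="0 0.023 -0.022 0 0 0 0; 0 0.038 -0.05 0 0 0 0; 0 0.05 -0.08 0 0 0 0; 0 0.053 -0.1 0 0 0 0; 0 0.054 -0.118 0 0 0 0")

```text
time: 4.47
tool_pos: [0.4755, 0.2203, 0.0656]
tool_rot: [0.0, 0.135, 0.991, 0.0]
contact_force: [0.5, 0.6, -0.8]
gripper_width: -0.003
grasp_force: 0.0
```

```bash
cat > lev.py <<'E'
from h import *
f=grab_frame("top");g=grab_frame("scene")
for n,f in(("top",f),("scene",g)):
  for d in cut_out(n,"lever_grip")[:1]:
    ys,xs=np.nonzero(d["pixels"]);P=np.array([px2w(f,x,y) for x,y in zip(xs,ys) if f["range_z"][y,x]>0]);P=P[(P[:,2]>.083)&(P[:,2]<.1)]
    if len(P): print(n,d["p"],len(P),cv2.minAreaRect((P[:,:2]*1000).astype(np.float32)),P.min(0),P.max(0))
  print(n,[(round(float(d["p"]),2),np.round(d["at"],3).tolist()) for t in("lever_grip","valve_axis") for d in place_of(n,t)])
s=state();print(s["tool_pos"],s["contact_force"],s["time"])
E
python3 lev.py
```

```text
top [(0.54, [0.558, 0.199, 0.083])]
scene 0.66 145 ((545.7803344726562, 238.5079803466797), (21.57727813720703, 115.28832244873047), 14.755495071411133) [0.52697756 0.18277404 0.08322136] [0.56864808 0.29544589 0.09903909]
scene [(0.53, [0.537, 0.27, 0.087]), (0.45, [0.501, -0.141, 0.008]), (0.55, [0.554, 0.198, 0.085])]
[0.47572985 0.22118601 0.06542496] [-0.04891102 -0.2951388   0.09060523] 4.875
```

```bash
python3 - <<'E'
from h import *
f=grab_frame("scene");g=grab_frame("wrist")
a=cv2.resize(f["color"][130:270,270:450,::-1],(720,560))
cv2.imwrite("pics/b.png",a); save(g,"w2.png")
P=place_of("wrist","lever_grip");print(P)
E
```

```text
[{'at': [0.5368, 0.2744, 0.0856], 'p': 0.59}]
```

View pics/b.png

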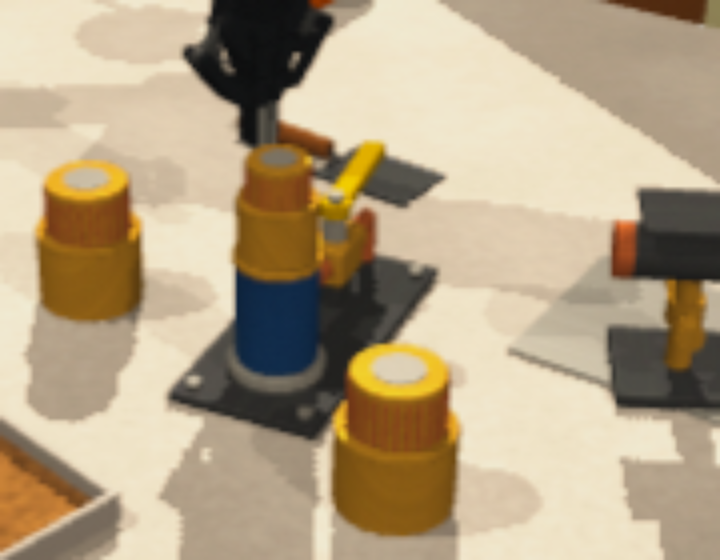

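The scene crop shows the yellow lever still in line (px (340,200)-(378,150)), with the shut fingers now past it at (262,130). The push did not take hold, so I'll grip the bar instead and lead it round.

Emit:
jog_arm(motion="60 0 0 -0.1 0 0 0.124; 60 0 0 -0.17 0 0 0.248; 60 -0.045 0.065 -0.17 0 0 0.372; 60 -0.091 0.131 -0.17 0 0 0.496; 60 -0.091 0.131 -0.17 0 0 0.62")

```text
time: 5.65
tool_pos: [0.5382, 0.2733, 0.1501]
tool_rot: [-0.0, 0.567, 0.824, 0.0]
contact_force: [-0.2, -1.1, -0.7]
gripper_width: 0.602
grasp_force: 0.0
```

Emit:
jog_arm(motion="60 0 0 0 0 0 0.085; 60 0 0 0 0 0 0.085; 60 0 0 0.08 0 0 0.085; 60 0 0 0.17 0 0 0.085; 60 0 0 0.17 0 0 0.085")

```text
time: 6.28
tool_pos: [0.5332, 0.2707, 0.0609]
tool_rot: [-0.002, 0.615, 0.788, -0.004]
contact_force: [0.1, 0.5, -0.5]
gripper_width: 0.602
grasp_force: 0.0
```

```bash
python3 - <<'E'
from h import *
from scipy.spatial.transform import Rotation as R
f=grab_frame("wrist");save(f,"w3.png")
s=state();q=s["tool_rot"];M=R.from_quat([*q[1:],q[0]]).as_matrix()
print(s["tool_pos"],M.round(3),s["gripper_width"],s["contact_force"],s["joint_pos"],s["time"])
print(place_of("wrist","lever_grip"))
E
```

```text
[0.53550794 0.27148123 0.06406337] [[-0.242  0.97  -0.004]
 [ 0.97   0.242 -0.001]
 [-0.    -0.004 -1.   ]] 0.601889308790668 [0.50289423 0.36521419 1.1421173 ] [3.45288646e-01 1.13269599e-01 1.77772798e+00 1.78652183e-05
 1.25435567e+00 1.00475646e-01] 6.325
[{'at': [0.5371, 0.2737, 0.0838], 'p': 0.97}]
```

View pics/w3.png

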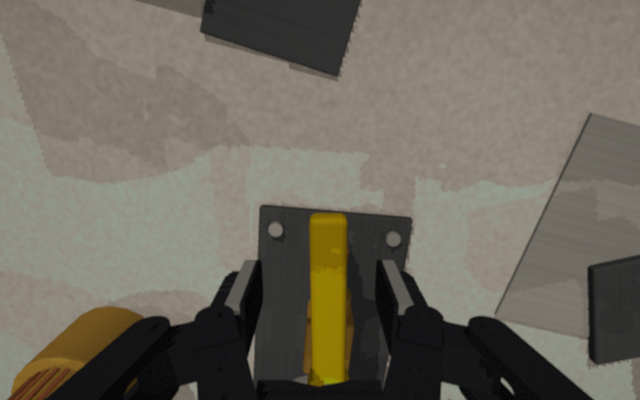

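The wrist picture shows the lever bar midway between the open fingers, px (328,215)-(328,380). Closing and leading it round.

Emit:
jog_arm(motion="0 0 0 0 0 0 0; 0 0 0 0 0 0 0; 0 0 0 0 0 0 0; 0 -0.0006 -0.013 0 0 0 -0.058; 0 -0.0023 -0.0262 0 0 0 -0.116")

```text
time: 7.0
tool_pos: [0.5245, 0.2677, 0.0659]
tool_rot: [0.0, 0.544, 0.839, 0.0]
contact_force: [0.1, -0.1, 0.5]
gripper_width: -0.0
grasp_force: 0.0
```

```bash
python3 lev.py
```

```text
top 0.47 130 ((549.6138916015625, 219.30670166015625), (21.79914665222168, 67.5322265625), 16.876903533935547) [0.5359515  0.18688233 0.084766  ] [0.56736476 0.25410507 0.09969585]
top [(0.57, [0.537, 0.27, 0.086]), (0.6, [0.536, 0.271, 0.087]), (0.46, [0.559, 0.2, 0.085])]
scene 0.57 144 ((545.95849609375, 239.76455688476562), (20.9400634765625, 113.1377182006836), 15.864052772521973) [0.52509217 0.1856112  0.08312773] [0.5693519  0.29649757 0.09882991]
scene [(0.45, [0.539, 0.27, 0.086])]
[0.52467351 0.26779352 0.06554194] [ 0.58954248 -0.51676277  0.36556221] 7.4
```

```bash
python3 - <<'E'
from h import *
f=grab_frame("wrist");save(f,"w4.png")
np.set_printoptions(precision=3,suppress=True)
for v in range(200,400,12): print(v,[px2w(f,u,v).round(3).tolist() for u in(300,318,335)])
s=state();print(s["gripper_width"],s["joint_pos"])
E
```

```text
200 [[0.509, 0.266, 0.002], [0.521, 0.271, 0.003], [0.533, 0.276, 0.002]]
212 [[0.512, 0.26, 0.01], [0.524, 0.265, 0.011], [0.535, 0.27, 0.01]]
224 [[0.516, 0.251, 0.01], [0.528, 0.257, 0.01], [0.524, 0.287, 0.088]]
236 [[0.52, 0.243, 0.01], [0.531, 0.248, 0.011], [0.525, 0.283, 0.092]]
248 [[0.523, 0.235, 0.012], [0.535, 0.239, 0.01], [0.528, 0.277, 0.092]]
260 [[0.527, 0.225, 0.011], [0.519, 0.276, 0.11], [0.531, 0.271, 0.093]]
272 [[0.514, 0.27, 0.115], [0.519, 0.276, 0.121], [0.527, 0.276, 0.114]]
284 [[0.514, 0.269, 0.124], [0.519, 0.276, 0.131], [0.525, 0.279, 0.131]]
296 [[0.514, 0.273, 0.139], [0.519, 0.276, 0.139], [0.525, 0.279, 0.139]]
308 [[0.513, 0.276, 0.149], [0.521, 0.273, 0.141], [0.524, 0.279, 0.148]]
320 [[0.514, 0.275, 0.154], [0.492, 0.338, 0.246], [0.524, 0.279, 0.154]]
332 [[0.514, 0.275, 0.16], [0.525, 0.263, 0.14], [0.524, 0.279, 0.16]]
344 [[0.513, 0.279, 0.17], [0.527, 0.259, 0.141], [0.521, 0.283, 0.17]]
356 [[0.513, 0.28, 0.176], [0.546, 0.216, 0.093], [0.522, 0.281, 0.173]]
368 [[0.514, 0.278, 0.177], [0.549, 0.209, 0.093], [0.523, 0.278, 0.173]]
380 [[0.516, 0.272, 0.174], [0.552, 0.201, 0.094], [0.524, 0.276, 0.174]]
392 [[0.515, 0.274, 0.18], [0.52, 0.275, 0.18], [0.523, 0.277, 0.18]]
-0.0020649752704785026 [ 0.346  0.083  1.807 -0.     1.251 -0.071]
```

View pics/w4.png

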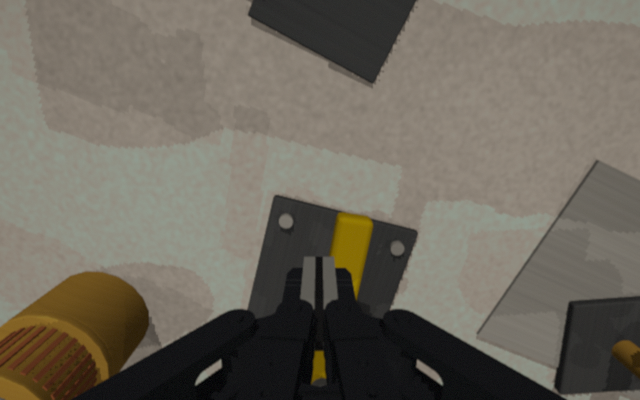

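The wrist picture shows the light finger pads at px (318,258-300) in front of (above) the bar, and depth puts the tips at z≈0.105, not 0.066. So the real tips stand about 39 mm higher than reported. I'll reopen, realign and go 38 mm lower.

Emit:
jog_arm(motion="60 0 0 -0.02 0 0 0; 60 -0.003 0.025 -0.02 0 0 0.116; 60 -0.003 0.025 0 0 0 0.116; 60 -0.003 0.025 0.04 0 0 0.116; 60 -0.003 0.025 0.076 0 0 0.116")

```text
time: 8.07
tool_pos: [0.5351, 0.271, 0.025]
tool_rot: [-0.001, 0.615, 0.788, -0.001]
contact_force: [0.5, -0.1, 0.4]
gripper_width: 0.6
grasp_force: 0.0
```

Emit:
jog_arm(motion="0 0 0 0 0 0 0; 0 0 0 0 0 0 0; 0 0 0 0 0 0 0; 0 0 0 0 0 0 0; 0 0 0 0 0 0 0")

```text
time: 8.7
tool_pos: [0.5369, 0.2715, 0.0272]
tool_rot: [0.0, 0.616, 0.788, 0.001]
contact_force: [5.2, 1.9, -8.6]
gripper_width: 0.197
grasp_force: 59.0
```

Gripped (width ≈ the bar). Leading it round.

Emit:
jog_arm(motion="0 -0.0023 -0.0262 0 0 0 -0.116; 0 -0.0091 -0.0516 0 0 0 -0.233; 0 -0.0202 -0.0755 0 0 0 -0.349; 0 -0.0353 -0.0971 0 0 0 -0.465; 0 -0.0353 -0.0971 0 0 0 -0.465")

```text
time: 9.32
tool_pos: [0.4952, 0.2415, 0.0273]
tool_rot: [0.003, 0.309, 0.951, 0.0]
contact_force: [11.0, -0.0, -13.0]
gripper_width: 0.199
grasp_force: 60.6
```

Emit:
jog_arm(motion="0 -0.0023 -0.0262 0 0 0 -0.116; 0 -0.0091 -0.0516 0 0 0 -0.233; 0 -0.0202 -0.0755 0 0 0 -0.349; 0 -0.0353 -0.0971 0 0 0 -0.465; 0 -0.0353 -0.0971 0 0 0 -0.465")

```text
time: 9.95
tool_pos: [0.4828, 0.1928, 0.0274]
tool_rot: [0.005, -0.034, 0.999, 0.001]
contact_force: [16.5, 3.3, -18.6]
gripper_width: 0.201
grasp_force: 59.1
```

Emit:
jog_arm(motion="0 -0.0001 -0.004 0 0 0 -0.018; 0 -0.0002 -0.0079 0 0 0 -0.035; 0 -0.0008 -0.0158 0 0 0 -0.07; 0 -0.0012 -0.0185 0 0 0 -0.08; 0 -0.0012 -0.0185 0 0 0 -0.08")

```text
time: 10.58
tool_pos: [0.4831, 0.1876, 0.0274]
tool_rot: [0.004, -0.091, 0.996, 0.005]
contact_force: [14.3, 15.1, -19.6]
gripper_width: 0.198
grasp_force: 59.4
```

```bash
python3 - <<'E'
from h import *
s=state();print(s["tool_pos"],s["tool_rot"],s["contact_force"],s["ft_torque"],s["time"])
E
```

```text
[0.48311955 0.18761316 0.02743005] [ 0.00418716 -0.0914561   0.99578997  0.0045365 ] [ 14.3402263   15.05605951 -19.61565311] [ 2.19309506 -1.96007596 -0.7877662 ] 10.575
```

The side force rose and the tool yaw matches the stop: the valve is shut. I'll release, rise, move over the cap and wind the wrist back for unscrewing.

Emit:
jog_arm(motion="60 0 0 0 0 0 0; 60 0 0 0 0 0 0; 60 0 0 -0.1 0 0 0; 60 0 0 -0.22 0 0 0; 100 0 0 -0.34 0 0 0")

```text
time: 11.2
tool_pos: [0.4802, 0.1834, 0.1999]
tool_rot: [0.0, -0.093, 0.996, -0.0]
contact_force: [0.7, -0.4, -0.6]
gripper_width: 0.794
grasp_force: 0.0
```

Emit:
jog_arm(motion="100 -0.03 -0.05 -0.02 0 0 0.124; 100 -0.08 -0.12 -0.02 0 0 0.248; 100 -0.12 -0.17 -0.02 0 0 0.372; 100 -0.146 -0.207 -0.02 0 0 0.496; 100 -0.146 -0.207 -0.02 0 0 0.62")

```text
time: 11.82
tool_pos: [0.5723, 0.0942, 0.2081]
tool_rot: [0.0, 0.367, 0.93, -0.0]
contact_force: [-0.5, -0.1, 0.8]
gripper_width: 0.999
grasp_force: 0.0
```

```bash
cat > look.py <<'E'
from h import *
import sys
from scipy.spatial.transform import Rotation as R
n=sys.argv[1];f=grab_frame("wrist");save(f,n)
s=state();q=s["tool_rot"];M=R.from_quat([*q[1:],q[0]]).as_matrix()
print(s["tool_pos"].round(4),M[:2,:2].round(3),s["gripper_width"],s["contact_force"].round(1),s["joint_pos"].round(3),s["time"])
for t in sys.argv[2:]:
  for c in ("wrist",): print(t,[(round(float(d["p"]),2),np.round(d["at"],3).tolist()) for d in place_of(c,t)][:4])
E
python3 look.py w5.png cap_hub cap; python3 lev.py
```

```text
[0.5719 0.0947 0.2081] [[-0.729  0.684]
 [ 0.684  0.729]] 1.0015171637636022 [ 0.5 -0.2 -0.3] [ 0.036 -0.061  1.707 -0.     1.496 -0.781] 11.875
cap_hub [(0.88, [0.712, 0.028, 0.077]), (0.66, [0.571, 0.098, 0.158]), (0.66, [0.398, 0.111, 0.08]), (0.2, [0.499, -0.142, 0.009])]
cap [(0.86, [0.4, 0.115, -0.002]), (0.69, [0.705, 0.027, -0.001]), (0.58, [0.577, 0.098, 0.102])]
top [(0.44, [0.559, 0.196, 0.087])]
scene [(0.66, [0.481, 0.187, 0.086]), (0.46, [0.553, 0.196, 0.086])]
[0.57141979 0.09584198 0.20753342] [ 0.88640382 -0.22979738  0.8028779 ] 12.375
```

View pics/w5.png

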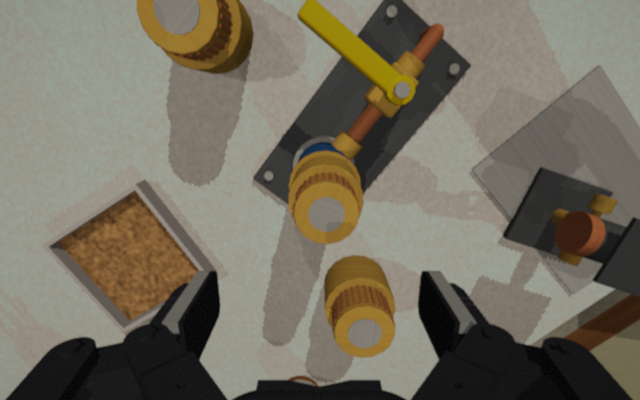

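The picture shows the lever now crosswise (px (300,5)-(402,90)), pipe and lever at right angles, and the station cap top at px (327,215). I'll keep winding the wrist.

Emit:
jog_arm(motion="100 0 0 0 0 0 0.124; 100 0 0 0 0 0 0.248; 100 0 0 0 0 0 0.372; 100 0 0 0 0 0 0.496; 100 0 0 0 0 0 0.62")

```text
time: 13.0
tool_pos: [0.5714, 0.0958, 0.2074]
tool_rot: [-0.0, 0.744, 0.668, -0.0]
contact_force: [-0.3, -1.2, 0.5]
gripper_width: 1.003
grasp_force: 0.0
```

Emit:
jog_arm(motion="100 0 0 0 0 0 0.124; 100 0 0 0 0 0 0.248; 100 0 0 0 0 0 0.372; 100 0 0 0 0 0 0.496; 100 0 0 0 0 0 0.62")

```text
time: 13.62
tool_pos: [0.5715, 0.0958, 0.2074]
tool_rot: [0.0, 0.965, 0.264, -0.0]
contact_force: [-0.7, 0.3, 0.1]
gripper_width: 0.999
grasp_force: 0.0
```

Emit:
jog_arm(motion="100 0 0 0 0 0 0.124; 100 0 0 0 0 0 0.248; 100 0 0 0 0 0 0.372; 100 0 0 0 0 0 0.496; 100 0 0 0 0 0 0.6")

```text
time: 14.25
tool_pos: [0.5715, 0.0958, 0.2075]
tool_rot: [0.0, 0.983, -0.182, -0.0]
contact_force: [-0.4, -0.8, -0.9]
gripper_width: 1.001
grasp_force: 0.0
```

```bash
cat > cap.py <<'E'
from h import *
import sys
lo,hi=float(sys.argv[1]),float(sys.argv[2])
for c in sys.argv[3:]:
    f=grab_frame(c);v,u=np.nonzero(f["range_z"]>0)
    K=f["intrinsics"];d=np.stack([(u-K[0,2])/K[0,0],(v-K[1,2])/K[1,1]]);s=d.copy()
    for _ in range(10): s=d/(1+f["k1"]*(s**2).sum(0))
    z=f["range_z"][v,u];T=f["world_from_camera"]
    P=(T[:3,:3]@np.stack([s[0]*z,-s[1]*z,-z])).T+T[:3,3]
    m=(np.hypot(P[:,0]-.573,P[:,1]-.098)<.05)&(P[:,2]>lo)&(P[:,2]<hi);Q=P[m]
    if len(Q)>8: print(c,len(Q),"z",np.median(Q[:,2]).round(4),"circ",cv2.minEnclosingCircle((Q[:,:2]*1000).astype(np.float32)),Q.mean(0).round(4))
E
python3 look.py w6.png cap_hub; python3 cap.py .165 .178 top wrist scene
python3 - <<'E'
from h import *
f=grab_frame("wrist")
for v in range(240,320,6): print(v,[px2w(f,u,v).round(3).tolist() for u in(190,205,215,425,435,445)])
E
```

```text
[0.5715 0.0958 0.2075] [[ 0.933 -0.36 ]
 [-0.36  -0.933]] 1.0022951502949775 [ 0.3 -0.2 -0. ] [ 0.038 -0.062  1.708 -0.     1.496  1.977] 14.3
cap_hub [(0.78, [0.577, 0.098, 0.156]), (0.56, [0.399, 0.11, 0.08])]
top 83 z 0.1725 circ ((570.8661499023438, 99.5170669555664), 21.402692794799805) [0.5624 0.0983 0.1723]
wrist 3349 z 0.1731 circ ((571.7402954101562, 99.36006164550781), 22.73922348022461) [0.5735 0.0987 0.1728]
scene 148 z 0.1721 circ ((574.78759765625, 97.49507904052734), 25.384963989257812) [0.5754 0.0955 0.1714]
240 [[0.55, 0.257, 0.027], [0.553, 0.227, 0.058], [0.561, 0.199, 0.098], [0.444, 0.004, 0.001], [0.44, -0.007, 0.003], [0.436, -0.018, 0.002]]
246 [[0.551, 0.246, 0.054], [0.547, 0.229, 0.059], [0.555, 0.201, 0.098], [0.437, 0.007, 0.004], [0.432, -0.005, 0.001], [0.429, -0.016, 0.003]]
252 [[0.545, 0.25, 0.052], [0.526, 0.256, 0.011], [0.549, 0.206, 0.094], [0.644, 0.067, 0.388], [0.425, -0.003, 0.002], [0.42, -0.014, 0.002]]
258 [[0.522, 0.282, 0.002], [0.518, 0.26, 0.01], [0.514, 0.249, 0.01], [0.42, 0.01, 0.001], [0.417, -0.001, 0.002], [0.413, -0.012, 0.003]]
[... 719 characters left out ...]
.597, 0.134, 0.279], [0.593, 0.131, 0.274], [0.587, 0.134, 0.263], [0.558, 0.053, 0.266], [0.565, 0.051, 0.277], [0.566, 0.048, 0.28]]
300 [[0.597, 0.132, 0.283], [0.591, 0.132, 0.275], [0.584, 0.135, 0.264], [0.556, 0.054, 0.267], [0.563, 0.052, 0.278], [0.565, 0.049, 0.283]]
306 [[0.596, 0.131, 0.287], [0.589, 0.133, 0.275], [0.582, 0.136, 0.265], [0.554, 0.055, 0.268], [0.561, 0.053, 0.278], [0.565, 0.05, 0.286]]
312 [[0.595, 0.131, 0.289], [0.587, 0.134, 0.277], [0.58, 0.136, 0.265], [0.551, 0.056, 0.267], [0.56, 0.053, 0.281], [0.564, 0.051, 0.287]]
318 [[0.594, 0.131, 0.29], [0.585, 0.134, 0.277], [0.578, 0.137, 0.266], [0.551, 0.057, 0.27], [0.557, 0.054, 0.28], [0.563, 0.052, 0.289]]
```

The cap top is at z≈0.172 and centred near (0.573, 0.099); the open tips sit at 0.260, confirming the 39 mm offset. I'll descend onto the hub and close.

Emit:
jog_arm(motion="100 0 -0.008 0.05 0 0 0; 100 0 -0.008 0.12 0 0 0; 100 0 -0.008 0.17 0 0 0; 100 0 -0.008 0.204 0 0 0; 100 0 -0.008 0.204 0 0 0")

```text
time: 15.18
tool_pos: [0.572, 0.0994, 0.104]
tool_rot: [0.0, 0.984, -0.179, -0.001]
contact_force: [-0.2, -0.2, -0.2]
gripper_width: 0.998
grasp_force: 0.0
```

Emit:
jog_arm(motion="0 0 0 0 0 0 0; 0 0 0 0 0 0 0; 0 0 0 0 0 0 0; 0 0 0 0 0 0 0; 0 0 0 0 0 0 0")

```text
time: 15.8
tool_pos: [0.5742, 0.0995, 0.1071]
tool_rot: [-0.0, 0.984, -0.179, 0.002]
contact_force: [0.1, -1.0, 6.1]
gripper_width: 0.494
grasp_force: 60.7
```

Emit:
jog_arm(motion="0 0 0 0 0 0 -0.12; 0 0 0 -0.001 0 0 -0.24; 0 0 0 -0.002 0 0 -0.36; 0 0 0 -0.003 0 0 -0.48; 0 0 0 -0.003 0 0 -0.6")

```text
time: 16.42
tool_pos: [0.574, 0.0997, 0.1084]
tool_rot: [0.0, 0.963, 0.269, 0.001]
contact_force: [0.4, 1.2, 6.8]
gripper_width: 0.496
grasp_force: 60.8
```

Emit:
jog_arm(motion="0 0 0 0 0 0 -0.12; 0 0 0 -0.001 0 0 -0.24; 0 0 0 -0.002 0 0 -0.36; 0 0 0 -0.003 0 0 -0.48; 0 0 0 -0.003 0 0 -0.6")

```text
time: 17.05
tool_pos: [0.5742, 0.1002, 0.1097]
tool_rot: [0.0, 0.75, 0.661, 0.002]
contact_force: [1.5, 2.1, 5.6]
gripper_width: 0.497
grasp_force: 60.6
```

Emit:
jog_arm(motion="0 0 0 0 0 0 -0.12; 0 0 0 -0.001 0 0 -0.24; 0 0 0 -0.002 0 0 -0.36; 0 0 0 -0.003 0 0 -0.48; 0 0 0 -0.003 0 0 -0.6")

```text
time: 17.68
tool_pos: [0.5738, 0.1009, 0.1112]
tool_rot: [0.0, 0.388, 0.922, 0.002]
contact_force: [1.5, 4.3, 5.7]
gripper_width: 0.497
grasp_force: 60.6
```

Emit:
jog_arm(motion="0 0 0 0 0 0 -0.12; 0 0 0 -0.001 0 0 -0.24; 0 0 0 -0.002 0 0 -0.36; 0 0 0 -0.003 0 0 -0.48; 0 0 0 -0.003 0 0 -0.6")

```text
time: 18.3
tool_pos: [0.5731, 0.1007, 0.1126]
tool_rot: [0.0, -0.052, 0.999, 0.001]
contact_force: [-1.5, 3.6, 6.8]
gripper_width: 0.494
grasp_force: 60.8
```

Emit:
jog_arm(motion="0 0 0 0 0 0 -0.12; 0 0 0 -0.001 0 0 -0.24; 0 0 0 -0.002 0 0 -0.36; 0 0 0 -0.003 0 0 -0.48; 0 0 0 -0.003 0 0 -0.6")

```text
time: 18.92
tool_pos: [0.5727, 0.1002, 0.114]
tool_rot: [0.0, -0.481, 0.877, 0.001]
contact_force: [-2.0, 1.3, 8.0]
gripper_width: 0.496
grasp_force: 60.7
```

Emit:
jog_arm(motion="0 0 0 0 0 0 -0.12; 0 0 0 -0.001 0 0 -0.24; 0 0 0 -0.001 0 0 -0.28; 100 0 0 -0.001 0 0 -0.28; 100 0 0 -0.001 0 0 -0.28")

```text
time: 19.55
tool_pos: [0.5723, 0.0994, 0.1126]
tool_rot: [-0.001, -0.651, 0.759, 0.0]
contact_force: [0.6, 1.1, -0.0]
gripper_width: 0.906
grasp_force: 0.0
```

```bash
python3 look.py w7.png cap_hub; python3 cap.py .172 .195 top wrist scene
```

```text
[0.5724 0.0994 0.1127] [[-0.153 -0.988]
 [-0.988  0.153]] 0.9708597033183907 [ 0.1 -0.7 -0. ] [ 0.044  0.015  1.794 -0.     1.334 -2.944] 19.6
cap_hub [(0.86, [0.401, 0.109, 0.08]), (0.76, [0.71, 0.028, 0.076]), (0.74, [0.576, 0.098, 0.164])]
wrist 13052 z 0.1809 circ ((571.42919921875, 88.27320098876953), 48.7520751953125) [0.5732 0.0974 0.1814]
scene 233 z 0.18 circ ((572.2808837890625, 91.34767150878906), 49.14255142211914) [0.5709 0.0974 0.1804]
```

The cap rose about 8 mm. I'll rewind with the fingers open and regrip.

Emit:
jog_arm(motion="100 0 0 0 0 0 0.124; 100 0 0 0 0 0 0.248; 100 0 0 0 0 0 0.372; 100 0 0 0 0 0 0.496; 100 0 0 0 0 0 0.62")

```text
time: 20.42
tool_pos: [0.5729, 0.0994, 0.1133]
tool_rot: [-0.0, -0.238, 0.971, 0.0]
contact_force: [-0.1, 0.5, -0.0]
gripper_width: 0.996
grasp_force: 0.0
```

Emit:
jog_arm(motion="100 0 0 0 0 0 0.124; 100 0 0 0 0 0 0.248; 100 0 0 0 0 0 0.372; 100 0 0 0 0 0 0.496; 100 0 0 0 0 0 0.62")

```text
time: 21.05
tool_pos: [0.5729, 0.0994, 0.1133]
tool_rot: [-0.0, 0.222, 0.975, -0.0]
contact_force: [0.6, -1.4, 0.9]
gripper_width: 1.0
grasp_force: 0.0
```

Emit:
jog_arm(motion="100 0 0 0 0 0 0.124; 100 0 0 0 0 0 0.248; 100 0 0 0 0 0 0.372; 100 0 0 0 0 0 0.496; 100 0 0 0 0 0 0.62")

```text
time: 21.68
tool_pos: [0.5729, 0.0994, 0.1133]
tool_rot: [-0.0, 0.636, 0.772, -0.0]
contact_force: [-0.6, -0.6, 0.1]
gripper_width: 0.997
grasp_force: 0.0
```

Emit:
jog_arm(motion="100 0 0 0 0 0 0.124; 100 0 0 0 0 0 0.248; 100 0 0 0 0 0 0.372; 100 0 0 0 0 0 0.496; 100 0 0 0 0 0 0.62")

```text
time: 22.3
tool_pos: [0.5729, 0.0994, 0.1133]
tool_rot: [-0.0, 0.915, 0.405, -0.0]
contact_force: [-0.5, 0.3, 0.3]
gripper_width: 1.001
grasp_force: 0.0
```

Emit:
jog_arm(motion="100 0 0 0 0 0 0.124; 100 0 0 0 0 0 0.248; 100 0 0 0 0 0 0.372; 100 0 0 0 0 0 0.496; 100 0 0 0 0 0 0.62")

```text
time: 22.92
tool_pos: [0.5729, 0.0994, 0.1133]
tool_rot: [0.0, 0.999, -0.048, -0.0]
contact_force: [-0.2, 0.7, -0.2]
gripper_width: 1.004
grasp_force: 0.0
```

Emit:
jog_arm(motion="100 0 0 0 0 0 0.1; 100 0 0 0 0 0 0.18; 0 0 0 0 0 0 0.18; 0 0 0 0 0 0 0.18; 0 0 0 0 0 0 0.18")

```text
time: 23.55
tool_pos: [0.5734, 0.0995, 0.1139]
tool_rot: [-0.0, 0.984, -0.179, 0.001]
contact_force: [0.1, 0.0, 1.0]
gripper_width: 0.497
grasp_force: 60.5
```

Emit:
jog_arm(motion="0 0 0 0 0 0 0; 0 0 0 0 0 0 0; 0 0 0 0 0 0 -0.12; 0 0 0 -0.001 0 0 -0.24; 0 0 0 -0.002 0 0 -0.36")

```text
time: 24.18
tool_pos: [0.5729, 0.0991, 0.1147]
tool_rot: [0.0, 0.996, 0.092, -0.0]
contact_force: [-0.5, -0.6, 1.8]
gripper_width: 0.497
grasp_force: 60.7
```

Emit:
jog_arm(motion="0 0 0 0 0 0 -0.12; 0 0 0 -0.001 0 0 -0.24; 0 0 0 -0.002 0 0 -0.36; 0 0 0 -0.003 0 0 -0.48; 0 0 0 -0.003 0 0 -0.6")

```text
time: 24.8
tool_pos: [0.5733, 0.0991, 0.1162]
tool_rot: [0.0, 0.856, 0.516, 0.0]
contact_force: [2.2, -0.0, 0.7]
gripper_width: 0.501
grasp_force: 60.7
```

Emit:
jog_arm(motion="0 0 0 0 0 0 -0.12; 0 0 0 -0.001 0 0 -0.24; 0 0 0 -0.002 0 0 -0.36; 0 0 0 -0.003 0 0 -0.48; 0 0 0 -0.003 0 0 -0.6")

```text
time: 25.42
tool_pos: [0.5735, 0.0993, 0.1177]
tool_rot: [0.001, 0.547, 0.837, 0.0]
contact_force: [1.4, 0.1, 1.6]
gripper_width: 0.5
grasp_force: 60.7
```

Emit:
jog_arm(motion="0 0 0 0 0 0 -0.12; 0 0 0 -0.001 0 0 -0.24; 0 0 0 -0.002 0 0 -0.36; 0 0 0 -0.003 0 0 -0.48; 0 0 0 -0.003 0 0 -0.6")

```text
time: 26.05
tool_pos: [0.5735, 0.1001, 0.1192]
tool_rot: [0.001, 0.128, 0.992, 0.001]
contact_force: [2.2, 2.6, 1.8]
gripper_width: 0.495
grasp_force: 60.7
```

Emit:
jog_arm(motion="0 0 0 0 0 0 -0.12; 0 0 0 -0.001 0 0 -0.24; 0 0 0 -0.002 0 0 -0.36; 0 0 0 -0.003 0 0 -0.48; 0 0 0 -0.003 0 0 -0.6")

```text
time: 26.68
tool_pos: [0.5726, 0.1003, 0.1205]
tool_rot: [-0.0, -0.316, 0.949, 0.001]
contact_force: [-0.9, 2.4, 1.5]
gripper_width: 0.502
grasp_force: 60.8
```

Emit:
jog_arm(motion="0 0 0 0 0 0 -0.12; 0 0 0 -0.001 0 0 -0.24; 0 0 0 -0.002 0 0 -0.36; 0 0 0 -0.003 0 0 -0.48; 0 0 0 -0.003 0 0 -0.54")

```text
time: 27.3
tool_pos: [0.5723, 0.0996, 0.1217]
tool_rot: [-0.001, -0.664, 0.748, 0.001]
contact_force: [0.3, -0.3, 1.8]
gripper_width: 0.501
grasp_force: 60.8
```

Now a slow test lift.

Emit:
jog_arm(motion="0 0 0 -0.004 0 0 0; 0 0 0 -0.008 0 0 0; 0 0 0 -0.012 0 0 0; 0 0 0 -0.016 0 0 0; 0 0 0 -0.016 0 0 0")

```text
time: 27.92
tool_pos: [0.5731, 0.0994, 0.1302]
tool_rot: [0.0, -0.662, 0.749, -0.0]
contact_force: [-0.1, -0.6, -2.3]
gripper_width: 0.498
grasp_force: 61.0
```

It is free (only the cap's weight, about 3 N, shows). I'll lift clear, then carry it to the tray, turning the wrist back into range.

Emit:
jog_arm(motion="0 0 0 -0.02 0 0 0; 0 0 0 -0.05 0 0 0; 0 0 0 -0.08 0 0 0; 0 0 0 -0.12 0 0 0; 0 0 0 -0.12 0 0 0")

```text
time: 28.55
tool_pos: [0.5747, 0.0995, 0.1935]
tool_rot: [0.002, -0.662, 0.749, -0.002]
contact_force: [-0.4, -0.6, -3.0]
gripper_width: 0.499
grasp_force: 61.2
```

Emit:
jog_arm(motion="0 0.02 0 0 0 0 0.1; 0 0.1 0.015 0 0 0 0.2; 0 0.19 0.03 0 0 0 0.3; 0 0.27 0.045 0 0 0 0.4; 0 0.35 0.058 0 0 0 0.5")

```text
time: 29.18
tool_pos: [0.5218, -0.0718, 0.1895]
tool_rot: [-0.0, -0.34, 0.941, 0.0]
contact_force: [1.1, -0.5, -2.2]
gripper_width: 0.493
grasp_force: 61.2
```

```bash
python3 look.py w8.png cap_hub tray_floor; python3 - <<'E'
from h import *
for c in("top","scene"):
  f=grab_frame(c)
  if c=="scene": cv2.imwrite("pics/s8.png",cv2.resize(f["color"][80:280,190:430,::-1],(720,600)))
  for d in place_of(c,"tray_floor")[:1]: print(c,d)
  for d in cut_out(c,"tray_floor")[:1]:
    ys,xs=np.nonzero(d["pixels"]);P=np.array([px2w(f,x,y) for x,y in zip(xs,ys) if f["range_z"][y,x]>0])
    for lo,hi in((-.005,.014),(.016,.028)):
      Q=P[(P[:,2]>lo)&(P[:,2]<hi)];print(len(Q),np.median(Q[:,2]) if len(Q) else 0,cv2.minAreaRect((Q[:,:2]*1000).astype(np.float32)) if len(Q)>5 else 0)
E
```

```text
[ 0.5207 -0.076   0.1895] [[-0.774 -0.634]
 [-0.633  0.774]] 0.4960983045056771 [ 0.2 -3.9 -2.8] [-0.284 -0.181  1.846 -0.005  1.477 -2.54 ] 29.225
cap_hub [(0.92, [0.711, 0.03, 0.074]), (0.77, [0.397, 0.108, 0.079])]
tray_floor [(0.82, [0.498, -0.14, 0.013]), (0.61, [0.57, -0.363, -0.004])]
top {'at': [0.5005, -0.1463, 0.0078], 'p': 0.79}
682 0.009459520299210933 ((496.982421875, -144.5250701904297), (144.07418823242188, 131.21707153320312), 75.30231475830078)
102 0.022860626920376603 ((501.70977783203125, -144.01919555664062), (139.47943115234375, 139.02479553222656), 75.65625762939453)
scene {'at': [0.5034, -0.1426, 0.0086], 'p': 0.62}
1761 0.009940494573343006 ((500.0065612792969, -144.14657592773438), (142.3676300048828, 145.14944458007812), 78.41783905029297)
630 0.022175754129917125 ((498.3305969238281, -142.33230590820312), (144.91683959960938, 148.32461547851562), 77.9643783569336)
```

View pics/s8.png

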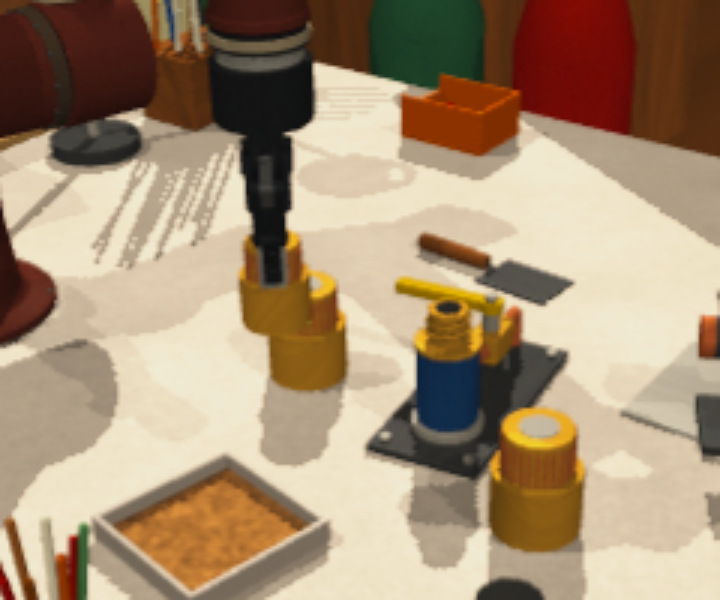

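The scene crop shows the bare threaded neck at px (450,310), lever crosswise, and the cap held at (275,285) on the way to the tray at (215,525). I'll go over the tray and lower.

Emit:
jog_arm(motion="0 0.06 -0.04 0 0 0 0; 0 0.117 -0.08 0.02 0 0 0; 0 0.117 -0.08 0.12 0 0 0; 0 0.117 -0.08 0.22 0 0 0; 0 0.117 -0.08 0.28 0 0 0")

```text
time: 30.25
tool_pos: [0.5021, -0.1376, 0.0469]
tool_rot: [-0.001, -0.342, 0.94, 0.001]
contact_force: [0.0, 0.3, -3.4]
gripper_width: 0.498
grasp_force: 61.5
```

Emit:
jog_arm(motion="0 0 0 0.01 0 0 0; 0 0 0 0.02 0 0 0; 0 0 0 0.03 0 0 0; 0 0 0 0.035 0 0 0; 0 0 0 0.035 0 0 0")

```text
time: 30.88
tool_pos: [0.5038, -0.139, 0.0329]
tool_rot: [0.0, -0.342, 0.94, -0.0]
contact_force: [1.0, -0.3, -3.0]
gripper_width: 0.498
grasp_force: 61.5
```

```bash
python3 look.py w9.png; python3 - <<'E'
from h import *
f=grab_frame("scene");cv2.imwrite("pics/s9.png",cv2.resize(f["color"][180:320,150:330,::-1],(720,560)))
for c in("scene",):
  print([(round(float(d["p"]),2),np.round(d["at"],3).tolist()) for d in place_of(c,"cap")])
E
```

```text
[ 0.5038 -0.139   0.0329] [[-0.766 -0.642]
 [-0.642  0.766]] 0.49566974670828295 [ 0.3  0.6 -2.9] [-0.412 -0.03   1.984  0.     1.187 -2.68 ] 30.925
[(0.85, [0.708, 0.034, 0.002]), (0.82, [0.501, -0.136, 0.028]), (0.68, [0.4, 0.111, 0.0])]
```

View pics/s9.png

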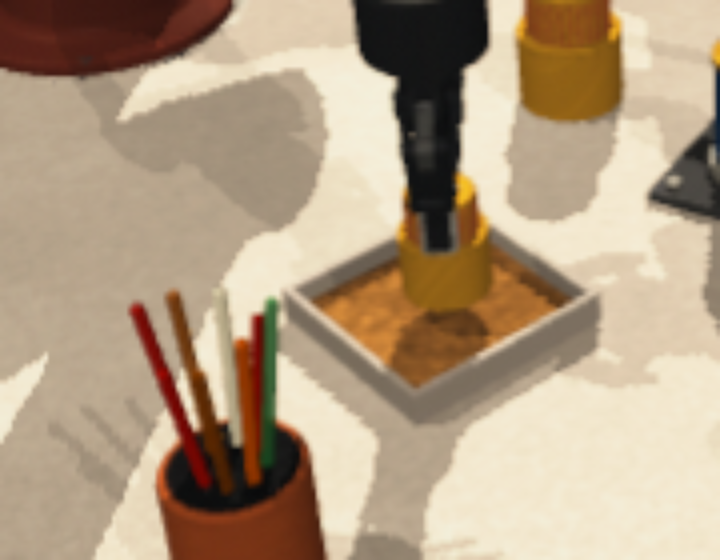

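The crop shows the cap upright above the tray middle, px (445,260), about 20 mm over the cork. Lowering gently.

Emit:
jog_arm(motion="0 0.011 -0.004 0.01 0 0 0; 0 0.011 -0.004 0.02 0 0 0; 0 0.011 -0.004 0.028 0 0 0; 0 0.011 -0.004 0.032 0 0 0; 0 0.011 -0.004 0.032 0 0 0")

```text
time: 31.65
tool_pos: [0.5005, -0.1439, 0.0162]
tool_rot: [-0.0, -0.342, 0.94, 0.0]
contact_force: [0.5, -0.1, -3.0]
gripper_width: 0.499
grasp_force: 61.5
```

Emit:
jog_arm(motion="0 0 0 0.001 0 0 0; 0 0 0 0.002 0 0 0; 0 0 0 0.003 0 0 0; 0 0 0 0.004 0 0 0; 0 0 0 0.004 0 0 0")

```text
time: 32.28
tool_pos: [0.5006, -0.144, 0.0144]
tool_rot: [-0.0, -0.342, 0.94, 0.0]
contact_force: [-0.2, -0.5, -1.8]
gripper_width: 0.499
grasp_force: 61.5
```

Emit:
jog_arm(motion="0 0 0 0.001 0 0 0; 0 0 0 0.002 0 0 0; 0 0 0 0.003 0 0 0; 0 0 0 0.003 0 0 0; 0 0 0 0.003 0 0 0")

```text
time: 32.9
tool_pos: [0.5009, -0.144, 0.0137]
tool_rot: [0.0, -0.342, 0.94, 0.0]
contact_force: [-3.3, 1.3, 5.5]
gripper_width: 0.498
grasp_force: 62.3
```

On the cork. Releasing and rising.

Emit:
jog_arm(motion="60 0 0 0 0 0 0; 100 0 0 0 0 0 0; 100 0 0 0 0 0 0; 100 0 0 0 0 0 0; 100 0 0 0 0 0 0")

```text
time: 33.52
tool_pos: [0.5006, -0.144, 0.0129]
tool_rot: [0.0, -0.342, 0.94, -0.0]
contact_force: [0.1, 0.1, -0.2]
gripper_width: 1.002
grasp_force: 0.0
```

Emit:
jog_arm(motion="100 0 0 -0.06 0 0 0; 100 0 0 -0.14 0 0 0; 100 0 0 -0.22 0 0 0; 100 0 0 -0.3 0 0 0; 100 0 0 -0.3 0 0 0")

```text
time: 34.15
tool_pos: [0.5032, -0.1451, 0.1677]
tool_rot: [0.003, -0.342, 0.94, -0.003]
contact_force: [0.4, -0.2, 0.4]
gripper_width: 1.0
grasp_force: 0.0
```

```bash
python3 - <<'E'
from h import *
f=grab_frame("scene");cv2.imwrite("pics/s10.png",cv2.resize(f["color"][120:360,150:470,::-1],(800,600)))
for t in("cap","lever_grip","jar","rod_pot","paddle"):
  print(t,[(round(float(d["p"]),2),np.round(d["at"],3).tolist()) for d in place_of("scene",t)])
s=state();print(s["tool_pos"],s["contact_force"],s["gripper_width"],s["time"])
E
```

```text
cap [(0.94, [0.71, 0.028, 0.001]), (0.92, [0.401, 0.112, -0.001]), (0.67, [0.501, -0.14, 0.006])]
lever_grip [(0.63, [0.483, 0.187, 0.086])]
jar [(0.72, [0.787, -0.14, -0.003])]
rod_pot [(0.62, [0.568, -0.363, -0.003]), (0.58, [0.497, -0.148, 0.058]), (0.2, [0.48, 0.185, 0.086])]
paddle [(0.86, [0.43, 0.399, 0.002]), (0.72, [0.5, -0.148, 0.062])]
[ 0.4995964  -0.14352045  0.16097652] [ 0.28870636  0.33417982 -0.13418696] 0.9998912665181893 34.45
```

View pics/s10.png

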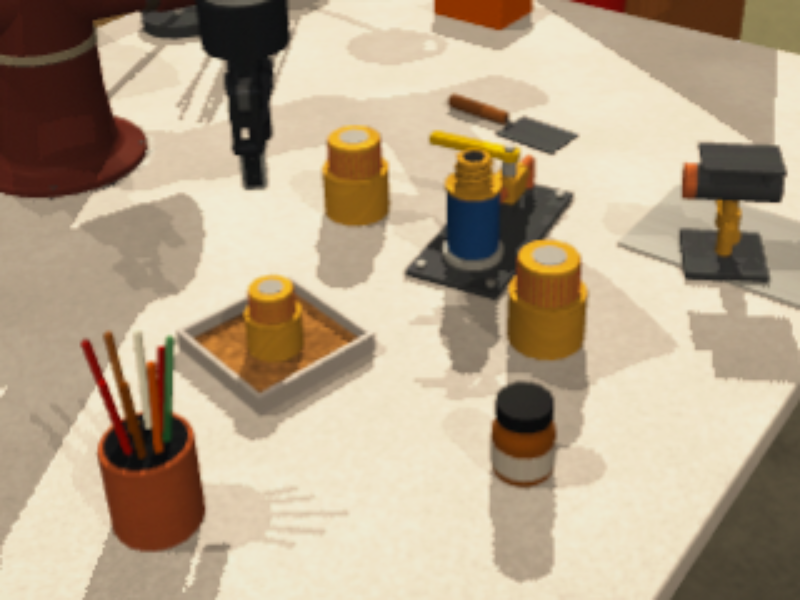

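The crop shows the cap upright in the tray (px (273,320)), the lever crosswise (430-515,145), the bystanders in place and the gripper clear. Handing in.

```bash
python3 -c "
from plant import job_done; print(job_done())"
```

```text
the job is handed in; nothing more can be done
None
```

I shut the valve to its stop, unscrewed the brass cap, set it hub-up on the tray's cork and let go; the last camera check showed the pot, jar and paddle unmoved, and I handed the job in at about 34 s.

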